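Roll the copper thread spool up the spool rack to its stop

ROBOT

A 6-joint arm with a two-finger parallel gripper is mounted at the origin on the work surface. World frame = base frame: x ahead of the robot, y to its left, z up, the work surface at z = 0. Lengths are in m, angles in degrees, forces in N, time in s.
With the tool pointing down it reaches from about 0.4 to 0.825 m from the base axis. Payload 7 kg.
Tool frame: the origin (TCP) lies between the finger pads; the fingertips stand 22 mm ahead of it and the grasp point (between the pads) lies 3 mm ahead of it; z points along the fingers, y is the line along which they close (so a half turn about z gives the same grasp; the last joint's range is limited). The gripper opens to 88 mm and grips with 3 to 60 N. Pads are 19 mm wide; open, the fingers measure 130 mm over their backs; the gripper's body (78 mm by 193 mm) begins 47 mm behind the grasp point.
Start: joints at [-55.743, 20.546, 0.682, 0, -70.136, -16.507], TCP at [0.206, -0.643, 0.249] pointing down, gripper open.
Joint ranges: [-176.03, 176.03], [-82.01, 121.73], [-58.28, 71.71], [-173.87, 95.51], [-174.79, -0.11], [-173.66, 173.66]. Speed limits (degrees/s): [136.94, 136.94, 172.46, 180, 180, 180].

INTERFACE

Orientations are given as [roll, pitch, yaw] about the fixed x, y, z axes, in that order (R = Rz(yaw) Ry(pitch) Rx(roll)).
In Python, from plant import ctrl gives the robot as it stands.
- The arm moves only by the tool apply_moves, never from a script. Its argument "targets" is a list of rows, each an object with "travel": the shift along the tool's x, y, z in mm, a list of three; "roll": the turn about the tool's z in degrees; "jaw": the finger opening in mm, from 0 to 87.6. In form: [{"travel": [tx, ty, tz], "roll": roll, "jaw": jaw}, ...]. A call has 1 to 10 rows; each row shifts and turns the commanded pose from where the row before left it, along the tool's axes as they then stand; what a row does not reach is not made up. A row lasts 1/10 s, in which the tool goes at most 50 mm and 8.59 degrees, less where a joint would pass 70% of its speed; a pose out of reach is approached as far as the arm can. A call with a gripper value outside its range is refused whole. The fingers move at their own pace and stop on an object; the grip force is fixed at half the most. Time passes only in rows, so rows that do not move let the fingers close. It gives the time, the measured TCP pose, the force, the opening and the grip force at its end, in the units of the state.
- ctrl.get_obs(): the state, without advancing time (a new reading comes with each control period).
- ctrl.snapshot(name): name is "scene" or "top" or "wrist"; returns the picture (384x512x3 uint8, red, green, blue); there is no depth.
- ctrl.calibration(name): a dict with "K" (3x3 intrinsics, pixels), "extrinsics" (4x4, takes a point from camera to world coordinates); the wrist camera has in their place "hand_eye" (4x4, takes a point from camera to tool coordinates, whose origin is the TCP and whose axes are the flange's). Camera axes: x right, y down, z forward; pixel columns grow to the right and rows downward; lengths in m; the calibration is good to about 2 mm. A picture is of the moment at which its call begins: read the wrist's pose just before it. calibration takes no time and is no camera call.
- ctrl.close_job(): hands the job in; it is judged then, once.
The state is a dict: "clock": time; "joint_pos": joint angles; "qvel": joint speeds; "tau": joint torques, N m; "tool_pos": TCP position; "orientation": TCP orientation; "force": force on the tool from outside, world axes, zero at the start; "moment": the same for the moment, N m; "opening": finger opening in m; "gripper_force": force on a finger pad.
Only numpy, scipy, OpenCV 4.12 (cv2) and the standard library are available. Lean on these libraries where they do the work, as an engineer would, in place of code of your own. Each camera call takes 0.05 s, during which the arm holds its last target. There are 200 camera calls.

TASK

On the cobbler's bench, use the fingertips to push the copper-coloured thread spool up its lane of the sloped two-lane spool rack, over the hump at the top, until it rests against the blue end stop and cannot roll back. Only push it: it must stay rolling or sliding on the rack, never picked up. Leave the black spool at the bottom of its lane and everything else on the bench where it is.

Things in the scene. Friction and masses are not known exactly. Their poses are not given: they have to be found in the camera images.
- rack: Fixed two-lane wooden spool rack, 290 mm long, 126 mm wide, 82 mm high. Origin on the table under its middle; x uphill along the lanes, y across them, z up. Lanes centred at y = +30 and -30 mm, each 54 mm wide inside, between walls 6 mm thick and only 12 mm high above the deck. The rack ends at x = -150 mm and nothing stands on the table for 80 mm behind that end.
- rack_lip (a point): Foot of the aluminium lip that closes the low end of both lanes: rack x = -140, y = 0, z = 22 mm (deck level). The lip is 8 mm high and 8 mm thick, so fingertips can pass above it. From here the deck rises straight at 0.14 rad (8 degrees) to the hump.
- rack_hump (a point): Middle of the hump, the edge across both lanes where the deck stops rising: rack x = +80, y = 0, z = 53 mm. Behind it a short floor falls at 0.26 rad towards the stop, to z = 38 mm.
- rack_stop (a point): Middle of the top edge of the blue stop's face: rack x = +136, y = 0, z = 82 mm; the face is upright. A spool past the hump rolls down by itself against it and stays, centre at rack x = 110, z = 72 mm.
- rack_deck: The straight sloped deck of the rack (fixed to it, 222 mm long). Origin in the middle of its upper surface, at x = -30, y = 0, z = 37.5 mm of the rack; x points up the slope, y across the lanes, z square to the deck. A spool on the deck has its centre at z = 26 mm here.
- spool_copper: Loose spool of copper-coloured thread with white flanges, 52 mm in diameter, 48 mm wide, about 0.15 kg; the thread is 2.5 mm below the flange rims. Origin at its centre, y along its axle (across the lane). It starts in one of the two lanes at the low end, resting against the lip, centre at x = -125, z = 50 mm of the rack; it rolls freely, and rolls back down if let go before the hump.
- spool_black: The same spool with black thread, at the low end of the other lane, to be left there. Origin at its centre, y along its axle.
- polish_tin: Bystander: red round tin, 72 mm wide, 28 mm high, beside the rack on the robot's side. Origin under its middle.
- yellow_reel: Bystander: yellow reel standing upright, 44 mm wide, 56 mm high, beside the rack on the robot's side. Origin under its middle.
- glue_jar: Bystander: amber jar with a black cap, 60 mm wide, 85 mm high, beyond the rack. Origin under its middle.
- rubber_heel: Bystander: black rubber disc, 64 mm wide, 12 mm high, beyond the rack. Origin under its middle.
- hammer: Bystander: hammer lying on the left of the bench. Origin under its middle.
- awl: Bystander: awl lying on the right of the bench. Origin under its middle.
- shoe_brush: Bystander: brush lying on the right of the bench. Origin under its middle.
Not all that is in view belongs to the job. Leave any red or turquoise look-alike of the spool_copper alone.

How it is judged (in metres and radians):
On the way:
1. the copper spool passes up the middle of the slope on the deck (x of spool_copper in the frame of rack between -0.02 and 0.06 m and z of spool_copper in the frame of rack_deck between 0.018 and 0.034 m).
At the end, for the whole second after the job is handed in: The copper spool lies at rest in the pocket behind the hump, its centre within 5 mm along the lane and in height of where it rests against the stop, its axle across the lane within 0.15 rad; the black spool is within 12 mm of where it started (x of spool_copper in the frame of rack between 0.105 and 0.115 m and z of spool_copper in the frame of rack between 0.067 and 0.077 m and angle between the y axis of spool_copper and the y axis of rack, either way round below 0.15 rad and linear speed of each of spool_copper, spool_black below 0.02 m/s and distance of spool_black from where it was at the start of the episode below 0.012 m); the robot touches nothing.
It fails at once if the copper spool is lifted more than 15 mm off the deck (z of spool_copper in the frame of rack_deck above 0.041 m).
It fails at once if the black spool is moved by more than 30 mm or lifted (distance of spool_black from where it was at the start of the episode above 0.03 m or z of spool_black in the frame of rack_deck above 0.041 m).
It fails at once if another thing on the bench is moved by more than 30 mm (distance of any of polish_tin, glue_jar, hammer, awl, shoe_brush, yellow_reel, rubber_heel from where it was at the start of the episode above 0.03 m).
It also fails if it takes over 42 s, if anything falls off the work surface, if the arm or the gripper's body presses on something with over 40 N, if the wrist force passes 120 N, or if a joint passes its speed limit or range.

## Working session

There is one attempt and no reset: what is moved stays moved. The work goes in short steps, Python scripts to look and compute and a tool call to move; the robot and the scene stay as the last step left them, time stands still between calls to the robot, and variables do not carry over. Pictures are saved under pics/ and viewed, at most 10 in all, crops included, and the job is handed in when it is done.

Besides the shell and the picture viewer there is one more tool, called after ">>>" as name([rows], argument=value, ...), one row to a line, values as JSON. apply_moves: Moves the arm, as the interface text tells. Its arguments: {"type":"object","properties":{"targets":{"type":"array","items":{"type":"object","properties":{"travel":{"type":"array","items":{"type":"number"}},"roll":{"type":"number"},"jaw":{"type":"number"}}}}},"required":["targets"]}

```bash
mkdir -p pics
python3 - <<'E'
from plant import ctrl
import cv2
for n in("top","scene"):
    cv2.imwrite(f"pics/{n}0.png",ctrl.snapshot(n)[:,:,::-1])
    c=ctrl.calibration(n);print(n,c["K"].round(1).tolist(),c["extrinsics"].round(3).tolist())
o=ctrl.get_obs();print(o["tool_pos"],o["orientation"],o["clock"])
E
```

```text
top [[487.3, 0.0, 253.0], [0.0, 487.3, 190.7], [0.0, 0.0, 1.0]] [[-0.01, -0.999, 0.045, 0.484], [-1.0, 0.01, -0.02, -0.023], [0.02, -0.045, -0.999, 1.291], [0.0, 0.0, 0.0, 1.0]]
scene [[420.7, 0.0, 257.0], [0.0, 420.7, 193.5], [0.0, 0.0, 1.0]] [[-0.211, 0.834, -0.51, 1.156], [0.978, 0.183, -0.104, 0.104], [0.007, -0.52, -0.854, 1.07], [0.0, 0.0, 0.0, 1.0]]
[ 0.20563347 -0.64249625  0.24771925] [ 1.79914327e+02 -9.07939993e-03 -1.62256304e+02] 0.1
```

View pics/top0.png

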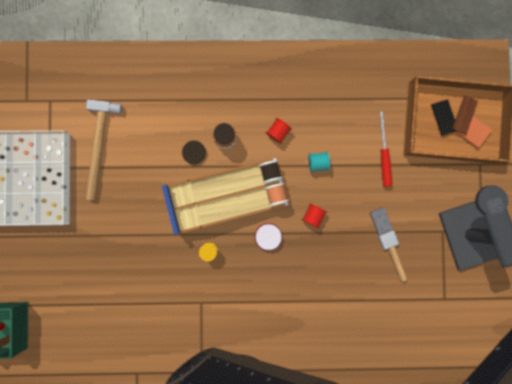

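View pics/scene0.png

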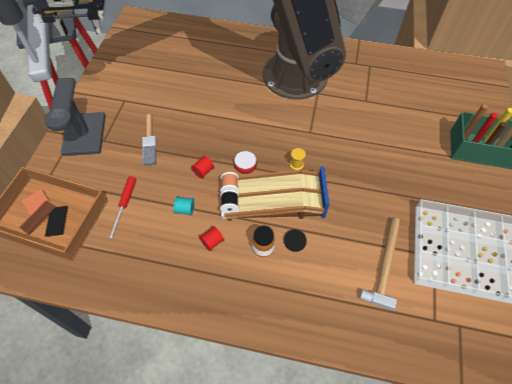

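The top view shows the rack with its blue stop at left (~172,209) and low end at right. Copper is in the near lane at (277,191), black at (271,171). The look-alikes are at (314,215), (278,129) and (319,161). Next I zoom in to fit the rack pose.

Run:
```python
import cv2,numpy as np
a=cv2.imread("pics/top0.png")[150:250,155:295];b=cv2.imread("pics/scene0.png")[155:230,210:335]
a=cv2.resize(a,(700,500)[:2],interpolation=cv2.INTER_CUBIC)
cv2.imwrite("pics/topz.png",a)
b=cv2.resize(b,(750,450),interpolation=cv2.INTER_CUBIC)
cv2.imwrite("pics/scenez.png",b)
```

```text
(no output)
```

View pics/topz.png

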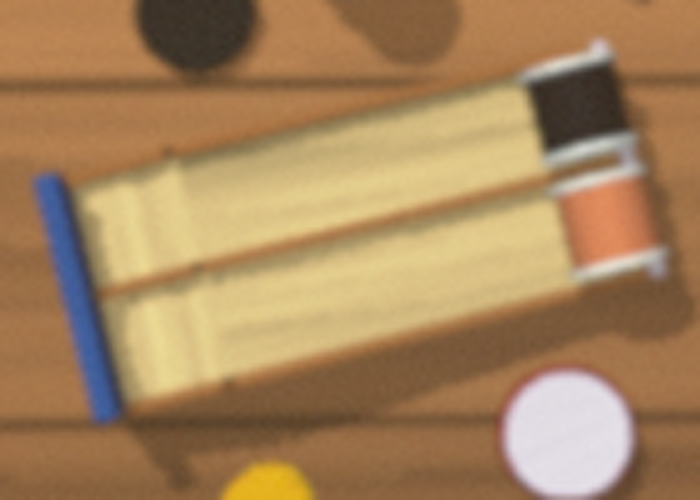

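View pics/scenez.png

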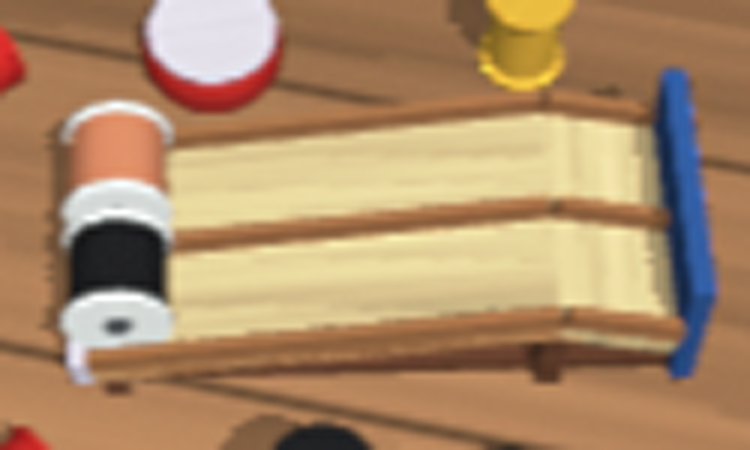

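```bash
cat > fit.py <<'E'
from plant import ctrl
import numpy as np
from scipy.optimize import least_squares
P=[]
def T(u,v,p): P.append(("top",u/5+155-.4,v/5+150-.4,p))
def S(u,v,p): P.append(("scene",u/6+210-.42,v/6+155-.42,p))
T(168,152,(80,-60,65));T(197,268,(80,0,65));T(228,383,(80,60,65));T(608,223,(-125,30,50));T(580,107,(-125,-30,50))
S(545,97,(80,60,65));S(557,207,(80,0,65));S(568,316,(80,-60,65));S(118,326,(-125,-54,50))
C={n:ctrl.calibration(n) for n in("top","scene")}
def w(q,p):
    c,s=np.cos(q[2]),np.sin(q[2]);p=np.array(p)/1000
    return np.array([q[0]+c*p[0]-s*p[1],q[1]+s*p[0]+c*p[1],p[2]])
def res(q):
    r=[]
    for n,u,v,p in P:
        E=C[n]["extrinsics"];x=C[n]["K"]@(E[:3,:3].T@(w(q,p)-E[:3,3]));r+=[x[0]/x[2]-u,x[1]/x[2]-v]
    return np.array(r)
f=least_squares(res,[.47,.06,1.8],loss="soft_l1")
if __name__=="__main__":
    print(f.x,np.degrees(f.x[2]),res(f.x).round(1).reshape(-1,2).tolist())
    for p in[(-125,30,50),(-175,30,0),(-175,30,150),(50,30,90),(110,30,72)]:print(p,w(f.x,p).round(4))
E
python3 fit.py
```

```text
[0.52949377 0.02321041 1.81293282] 103.87339898874343 [[0.0, -0.5], [0.1, -0.6], [-0.3, -0.4], [-0.6, -0.1], [-0.9, 0.4], [-0.3, -0.3], [-0.6, -1.1], [-0.5, -0.8], [0.1, 0.0]]
(-125, 30, 50) [ 0.5303 -0.1053  0.05  ]
(-175, 30, 0) [ 0.5423 -0.1539  0.    ]
(-175, 30, 150) [ 0.5423 -0.1539  0.15  ]
(50, 30, 90) [0.4884 0.0646 0.09  ]
(110, 30, 72) [0.474  0.1228 0.072 ]
```

>>> apply_moves([
  {"travel":[0,0,0],"roll":-8.5,"jaw":0},
  {"travel":[0,0,0],"roll":-8.5,"jaw":0},
  {"travel":[0,0,0],"roll":-8.5,"jaw":0},
  {"travel":[0,0,0],"roll":-8.5,"jaw":0},
  {"travel":[0,0,0],"roll":-8.5,"jaw":0},
  {"travel":[0,0,0],"roll":-8.5,"jaw":0},
  {"travel":[0,0,0],"roll":-8.5,"jaw":0},
  {"travel":[0,0,0],"roll":-8.5,"jaw":0},
  {"travel":[0,0,0],"roll":-8.5,"jaw":0},
  {"travel":[0,0,0],"roll":-8.5,"jaw":0},
])

```text
clock: 1.1
tool_pos: [0.2057, -0.6426, 0.248]
orientation: [180.0, 0.1, -76.9]
force: [-0.4, 0.2, 0.2]
opening: 0.0133
gripper_force: 0.0
```

>>> apply_moves([
  {"travel":[-19,-22,0],"roll":-1,"jaw":0},
  {"travel":[-19,-22,0],"roll":0,"jaw":0},
  {"travel":[-19,-22,0],"roll":0,"jaw":0},
  {"travel":[-19,-22,0],"roll":0,"jaw":0},
  {"travel":[-19,-22,0],"roll":0,"jaw":0},
  {"travel":[-19,-22,0],"roll":0,"jaw":0},
  {"travel":[-19,-22,0],"roll":0,"jaw":0},
  {"travel":[-19,-22,0],"roll":0,"jaw":0},
  {"travel":[-19,-22,0],"roll":0,"jaw":0},
  {"travel":[-19,-22,0],"roll":0,"jaw":0},
])

```text
clock: 2.1
tool_pos: [0.3751, -0.4051, 0.2483]
orientation: [180.0, 0.0, -76.3]
force: [0.5, 0.0, 0.9]
opening: 0.0003
gripper_force: 0.0
```

>>> apply_moves([
  {"travel":[-19,-22,0],"roll":0,"jaw":0},
  {"travel":[-19,-22,0],"roll":0,"jaw":0},
  {"travel":[-19,-22,0],"roll":0,"jaw":0},
  {"travel":[-19,-22,0],"roll":0,"jaw":0},
  {"travel":[-19,-22,0],"roll":0,"jaw":0},
  {"travel":[-19,-22,0],"roll":0,"jaw":0},
  {"travel":[-19,-22,0],"roll":0,"jaw":0},
  {"travel":[-19,-22,0],"roll":0,"jaw":0},
  {"travel":[-10,-22,0],"roll":0,"jaw":0},
  {"travel":[0,0,0],"roll":0,"jaw":0},
])

```text
clock: 3.1
tool_pos: [0.5307, -0.2003, 0.2481]
orientation: [180.0, -0.0, -76.1]
force: [-1.0, 0.0, -1.1]
opening: 0.0008
gripper_force: 0.0
```

```bash
cat > st.py <<'E'
from fit import *
import cv2,sys
o=ctrl.get_obs();t=np.array(o["tool_pos"]);d=t-w(f.x,(0,0,0));c,s=np.cos(f.x[2]),np.sin(f.x[2])
print("rack mm",(1000*np.array([c*d[0]+s*d[1],-s*d[0]+c*d[1],t[2]])).round(1),o["orientation"],"F",np.round(o["force"],1),o["clock"],o["opening"])
for n in sys.argv[1:]:
    k=n.split("_")[0];cv2.imwrite(f"pics/{n}.png",ctrl.snapshot(k)[:,:,::-1])
E
python3 st.py wrist_1
```

```text
rack mm [-217.3   52.5  248.1] [ 1.79993841e+02 -2.96545641e-03 -7.61166167e+01] F [-1.   0.  -1.1] 3.1 0.0007901088849008013
```

View pics/wrist_1.png

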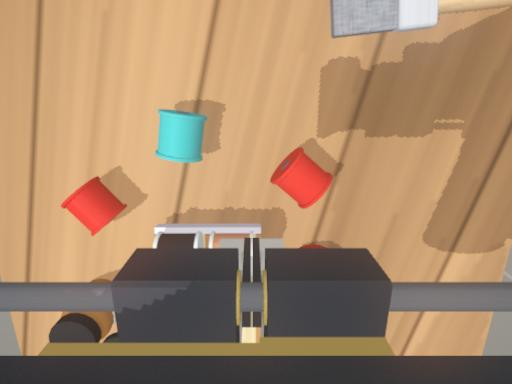

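The wrist view shows the aluminium lip from (155,229) to (261,229), with the turquoise and red look-alikes behind it. I check the rack fit against those lip ends.

```bash
cat >> st.py <<'E'
if "wrist_1" in sys.argv:
    from scipy.spatial.transform import Rotation as R
    h=ctrl.calibration("wrist");H=h["hand_eye"];M=R.from_euler("xyz",o["orientation"],degrees=True).as_matrix()
    for u,v in((155,226),(261,226),(155,233),(261,233)):
        r=M@H[:3,:3]@np.linalg.solve(h["K"],[u,v,1]);p0=t+M@H[:3,3];p=p0+r*(.028-p0[2])/r[2];d=p-w(f.x,(0,0,0))
        print(u,v,(1000*np.array([c*d[0]+s*d[1],-s*d[0]+c*d[1]])).round(1))
E
python3 st.py wrist_1
```

```text
rack mm [-217.8   53.7  248. ] [ 1.79953766e+02  9.60206014e-03 -7.61478612e+01] F [ 0.2 -0.6  0.1] 3.15 0.00043058586263871294
155 226 [-151.6  -60.5]
261 226 [-151.6   64.6]
155 233 [-142.7  -61.3]
261 233 [-142.7   64.7]
```

>>> apply_moves([
  {"travel":[-15,-11,0],"roll":0,"jaw":0},
  {"travel":[-15,-11,0],"roll":0,"jaw":0},
  {"travel":[0,0,25],"roll":0,"jaw":0},
  {"travel":[0,0,30],"roll":0,"jaw":0},
  {"travel":[0,0,30],"roll":0,"jaw":0},
  {"travel":[0,0,30],"roll":0,"jaw":0},
  {"travel":[0,0,30],"roll":0,"jaw":0},
  {"travel":[0,0,25],"roll":0,"jaw":0},
  {"travel":[0,0,13],"roll":0,"jaw":0},
  {"travel":[0,0,0],"roll":0,"jaw":0},
])

```text
clock: 4.2
tool_pos: [0.5414, -0.1682, 0.0639]
orientation: [179.8, 0.0, -76.3]
force: [0.3, 0.8, 0.8]
opening: 0.0009
gripper_force: 0.0
```

```bash
python3 st.py scene_2
python3 - <<'E'
import cv2
b=cv2.imread("pics/scene_2.png")[130:250,160:340]
cv2.imwrite("pics/scene_2z.png",cv2.resize(b,None,fx=4,fy=4,interpolation=cv2.INTER_CUBIC))
E
```

```text
rack mm [-188.6   34.3   63.9] [ 1.79799777e+02  4.71911856e-02 -7.63120107e+01] F [0.3 0.8 0.8] 4.2 0.0008806739478383844
```

View pics/scene_2z.png

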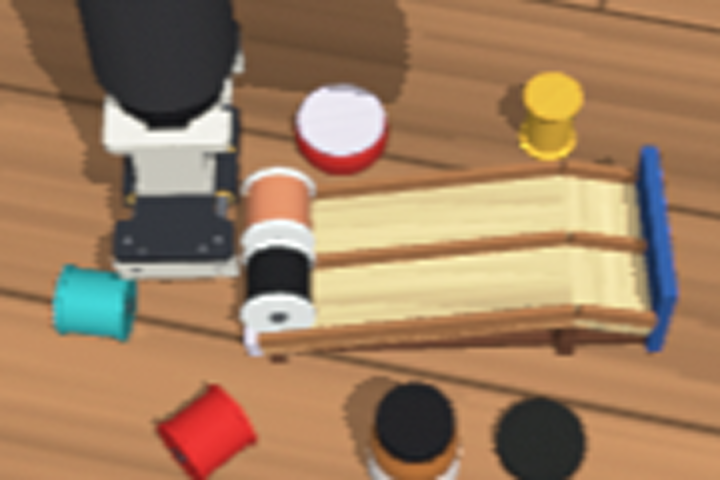

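The gripper stands right behind the copper spool with nothing in its way. I start the push.

>>> apply_moves([
  {"travel":[-8,-3,0],"roll":0,"jaw":0},
  {"travel":[-8,0,0],"roll":0,"jaw":0},
  {"travel":[-6,0,0],"roll":0,"jaw":0},
  {"travel":[-4,0,0],"roll":0,"jaw":0},
  {"travel":[-4,0,-0.5],"roll":0,"jaw":0},
  {"travel":[-5,0,-0.7],"roll":0,"jaw":0},
  {"travel":[-6,0,-0.8],"roll":0,"jaw":0},
  {"travel":[-6,0,-0.8],"roll":0,"jaw":0},
  {"travel":[-6,0,-0.8],"roll":0,"jaw":0},
  {"travel":[-6,0,-0.8],"roll":0,"jaw":0},
])

```text
clock: 5.25
tool_pos: [0.5315, -0.109, 0.07]
orientation: [180.0, -0.0, -76.2]
force: [-0.4, -2.1, 1.6]
opening: 0.0004
gripper_force: 0.7
```

```bash
python3 st.py scene_3
python3 - <<'E'
import cv2
b=cv2.imread("pics/scene_3.png")[130:250,160:340]
cv2.imwrite("pics/scene_3z.png",cv2.resize(b,None,fx=4,fy=4,interpolation=cv2.INTER_CUBIC))
E
```

```text
rack mm [-128.9   29.8   70. ] [ 1.79990787e+02 -6.40062205e-05 -7.62485447e+01] F [-0.4 -2.1  1.6] 5.25 0.0003760227393668071
```

View pics/scene_3z.png

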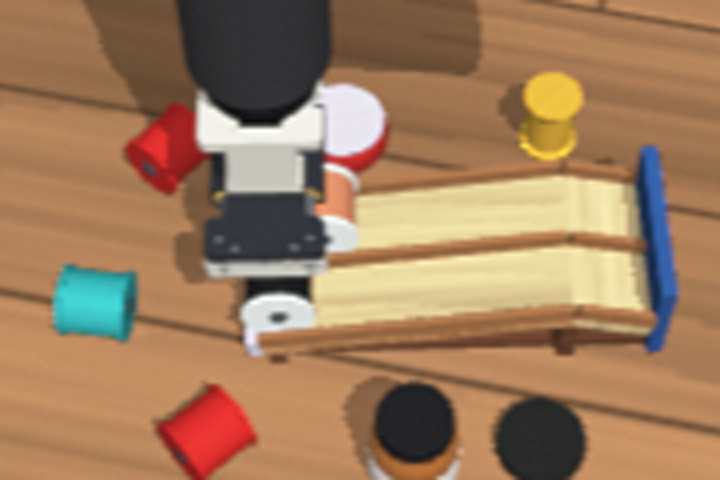

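The copper spool (340,210) is ahead of the fingers and rolling up its lane. The black spool has not moved. I keep pushing.

>>> apply_moves([
  {"travel":[-7,0,-1],"roll":0,"jaw":0},
  {"travel":[-8,0,-1.1],"roll":0,"jaw":0},
  {"travel":[-8,0,-1.1],"roll":0,"jaw":0},
  {"travel":[-8,0,-1.1],"roll":0,"jaw":0},
  {"travel":[-8,0,-1.1],"roll":0,"jaw":0},
  {"travel":[-8,0,-1.1],"roll":0,"jaw":0},
  {"travel":[-8,0,-1.1],"roll":0,"jaw":0},
  {"travel":[-8,0,-1.1],"roll":0,"jaw":0},
  {"travel":[-8,0,-1.1],"roll":0,"jaw":0},
  {"travel":[-8,0,-1.1],"roll":0,"jaw":0},
])

```text
clock: 6.3
tool_pos: [0.5127, -0.0321, 0.0809]
orientation: [180.0, -0.0, -76.2]
force: [0.2, -2.3, 1.8]
opening: 0.0005
gripper_force: 0.8
```

>>> apply_moves([
  {"travel":[-8,0,-1.1],"roll":0,"jaw":0},
  {"travel":[-8,0,-1.1],"roll":0,"jaw":0},
  {"travel":[-8,0,-1.1],"roll":0,"jaw":0},
  {"travel":[-8,0,-1.1],"roll":0,"jaw":0},
  {"travel":[-8,0,-1.1],"roll":0,"jaw":0},
  {"travel":[-8,0,-1.1],"roll":0,"jaw":0},
  {"travel":[-6,0,-0.8],"roll":0,"jaw":0},
  {"travel":[-6,0,-0.8],"roll":0,"jaw":0},
  {"travel":[-6,0,-0.8],"roll":0,"jaw":0},
  {"travel":[-6,0,-0.8],"roll":0,"jaw":0},
])

```text
clock: 7.3
tool_pos: [0.4956, 0.0376, 0.0907]
orientation: [180.0, -0.0, -76.3]
force: [0.7, -1.9, 1.5]
opening: 0.0003
gripper_force: 0.8
```

```bash
python3 st.py
```

```text
rack mm [22.1 29.4 90.7] [ 1.79994817e+02 -2.30658759e-04 -7.62570080e+01] F [ 0.7 -1.9  1.5] 7.3 0.00033413943502167163
```

>>> apply_moves([
  {"travel":[-6,0,-0.8],"roll":0,"jaw":0},
  {"travel":[-6,0,-0.8],"roll":0,"jaw":0},
  {"travel":[-5,0,-0.5],"roll":0,"jaw":0},
  {"travel":[-5,0,0],"roll":0,"jaw":0},
  {"travel":[-5,0,0],"roll":0,"jaw":0},
  {"travel":[-5,0,0],"roll":0,"jaw":0},
  {"travel":[-5,0,0],"roll":0,"jaw":0},
  {"travel":[-3,0,0],"roll":0,"jaw":0},
  {"travel":[0,0,0],"roll":0,"jaw":0},
  {"travel":[0,0,0],"roll":0,"jaw":0},
])

```text
clock: 8.3
tool_pos: [0.4862, 0.0761, 0.0927]
orientation: [180.0, -0.0, -76.2]
force: [0.5, 0.1, -0.4]
opening: 0.0005
gripper_force: 0.0
```

```bash
python3 st.py scene_4
python3 - <<'E'
import cv2
b=cv2.imread("pics/scene_4.png")[130:250,160:340]
cv2.imwrite("pics/scene_4z.png",cv2.resize(b,None,fx=4,fy=4,interpolation=cv2.INTER_CUBIC))
E
```

```text
rack mm [61.7 29.3 92.7] [ 1.79995483e+02 -9.85869555e-04 -7.62373936e+01] F [ 0.5  0.1 -0.4] 8.3 0.0005142646751185389
```

View pics/scene_4z.png

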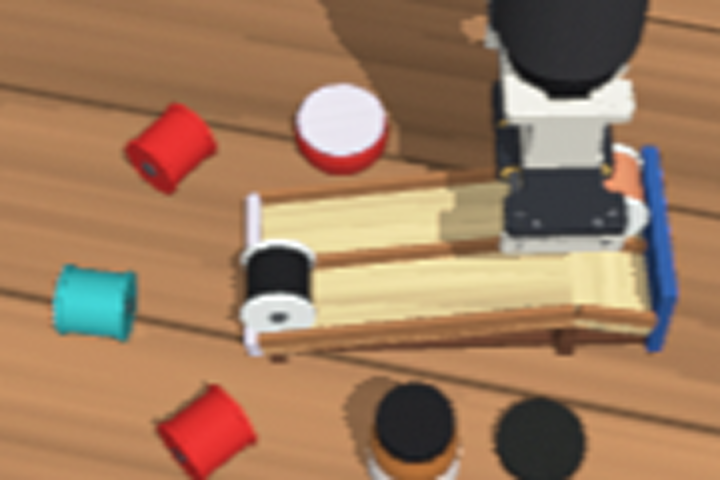

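The copper spool (627,175) has dropped off the hump and lies against the blue stop, and the contact force is zero. I back off a little and lift straight up.

>>> apply_moves([
  {"travel":[6,0,-3],"roll":0,"jaw":0},
  {"travel":[6,0,-10],"roll":0,"jaw":0},
  {"travel":[0,0,-20],"roll":0,"jaw":0},
  {"travel":[10,0,-25],"roll":0,"jaw":0},
  {"travel":[20,0,-25],"roll":0,"jaw":0},
  {"travel":[25,0,-25],"roll":0,"jaw":0},
  {"travel":[30,0,-20],"roll":0,"jaw":0},
  {"travel":[30,0,0],"roll":0,"jaw":0},
  {"travel":[20,0,0],"roll":0,"jaw":0},
  {"travel":[0,0,0],"roll":0,"jaw":0},
])

```text
clock: 9.35
tool_pos: [0.5214, -0.0693, 0.2217]
orientation: [-180.0, -0.0, -76.4]
force: [0.7, 0.5, -1.1]
opening: 0.0003
gripper_force: 0.0
```

```bash
python3 st.py scene_5
python3 - <<'E'
import cv2
b=cv2.imread("pics/scene_5.png")[130:250,160:340]
cv2.imwrite("pics/scene_5z.png",cv2.resize(b,None,fx=4,fy=4,interpolation=cv2.INTER_CUBIC))
E
```

```text
rack mm [-87.9  30.1 221.7] [-1.79960866e+02 -1.85173405e-02 -7.64194014e+01] F [ 0.7  0.5 -1.1] 9.35 0.0002553415522705335
```

View pics/scene_5z.png

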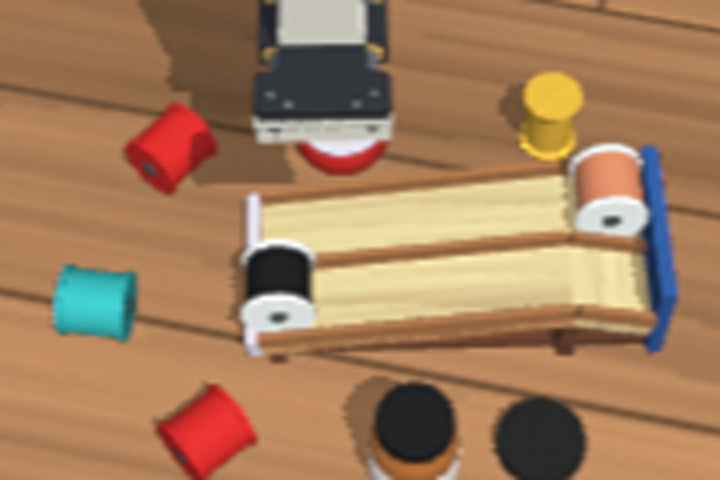

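The copper spool (608,185) sits square in the pocket against the blue stop, the black spool is in place and the gripper is clear. I check the copper flange hub at (612,221) against its expected projection, and hand in if it agrees.

Run:
```python
from fit import *
E=C["scene"]["extrinsics"]
def pr(p):
    x=C["scene"]["K"]@(E[:3,:3].T@(w(f.x,p)-E[:3,3]));return (x[:2]/x[2]-[160,130])*4+1.5
print(pr((110,6,72)),pr((100,6,74)))
e=np.linalg.norm(pr((110,6,72))-[612,221]);print(e)
if e<9: print(ctrl.close_job())
```

```text
[611.56504398 220.02234644] [597.73417665 218.79767623]
1.0700435582256935
the job is handed in; nothing more can be done
None
```

The copper spool was pushed over the hump and rests against the blue stop, its hub within about 1 mm of the expected position in the camera image; the black spool and the other items in view look unmoved, and the job is handed in (no verdict was returned).

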